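Make up two sample kits in compartment trays

ROBOT

A 7-joint arm with a two-finger parallel gripper is mounted at the origin on a cart in front of the work surface, level with it; the furniture and walls round the work are solid. World frame = base frame: x ahead of the robot, y to its left, z up, the work surface at z = 0. Lengths are in m, angles in degrees, forces in N, time in s.
With the tool pointing down it reaches from about 0.425 to 0.875 m from the base axis. Payload 4.7 kg.
Tool frame: the origin (TCP) lies midway between the tips of the shut fingers; the grasp point (between the pads) lies 19 mm behind it (env.grip_depth is the distance from the TCP to the grasp point, in m); z points along the fingers, y is the line along which they close (so a half turn about z gives the same grasp; the last joint's range is limited). The gripper opens to 87 mm and grips with 3 to 60 N. Pads are 19 mm wide; open, the fingers measure 117 mm over their backs; the gripper's body (75 mm by 190 mm) begins 51 mm behind the grasp point.
Start: joints at [77.298, 18.392, -4.016, 83.108, 1.295, 78.541, -3.26], TCP at [0.152, -0.632, 0.223] pointing down, gripper open.
Joint ranges: [-163.93, 163.93], [-17.29, 119.83], [-79.2, 71.16], [3.27, 140.29], [-89.18, 269.18], [5.43, 117.66], [-154.24, 154.24]. Speed limits (degrees/s): [147.25, 147.25, 180, 180, 180, 180, 180].

INTERFACE

Orientations are given as [roll, pitch, yaw] about the fixed x, y, z axes, in that order (R = Rz(yaw) Ry(pitch) Rx(roll)).
In Python, from cell import get_obs, optics, env, nets gives the robot as it stands.
- The arm moves only by the shell command python3 -m creep 'ROWS' [FORCE]. ROWS is JSON, a list of rows, each an object of numbers: "wx", "wy", "wz": the turn, a rotation vector about the tool's x, y, z in degrees; "tx", "ty", "tz": the shift along the tool's x, y, z in mm; "gripper": the opening, from -1 (shut) to 1 (fully open). A call has 1 to 5 rows; each row is the pose to reach, as a shift and turn from the pose commanded when the call began, along the tool's axes at that moment; what a row does not reach only later rows make up. A row lasts 1/12 s, in which the tool goes at most 41.7 mm and 7.16 degrees, less where a joint would pass 70% of its speed; a pose out of reach is approached as far as the arm can. A call with a gripper value outside its range is refused whole. The fingers move at their own pace and stop on an object; FORCE is the grip in N (left out, the last holds). Time passes only in rows, so rows that repeat a pose let the fingers close. It gives the time, the measured TCP pose, the force, the opening and the grip force at its end, in the units of the state.
- get_obs(): the state, without advancing time (a new reading comes with each control period).
- optics.read_camera(name): name is "side" or "top" or "wrist"; returns (picture, depth): 420x560x3 uint8, red, green, blue; 420x560 float32, m along the optical axis (not along the pixel's ray), 0 where there is no reading.
- optics.camera_info(name): a dict with "fovy" (degrees; the focal length in pixels is half the picture's height over the tangent of half this angle, whatever the lens; pixels are square), "cx", "cy" (the principal point, pixels), "R" (3x3) and "t" (3): a world point X has camera coordinates R X + t; the wrist camera has in their place "tool_from_camera" (4x4, takes a point from camera to tool coordinates, whose origin is the TCP and whose axes are the flange's). Camera axes: x right, y down, z forward; pixel columns grow to the right and rows downward; lengths in m; the calibration is good to about 2 mm. A picture is of the moment at which its call begins: read the wrist's pose just before it. camera_info takes no time and is no camera call.
- env.sign_off(): hands the job in; it is judged then, once.
Trained networks look in the newest picture that a camera, given by its name, has taken for a name from the list of things; names that differ only in an ending like _2 or _b are one class to them, and where a whole thing is asked for, a point or a joint stands for the part that bears it (a point fixed in the world has none). Each returns a list of dicts, best first, with "confidence" (0 to 1); they miss things now and then, are a little off and sometimes report something else, mostly with a low value. They report only what shows in the picture. A call takes as long as a camera call. They do not tell look-alikes from the thing itself.
- nets.look_for(query, camera): "point" ([x, y, z] in m, in world coordinates, good to about 4 mm: the middle of the surface that is visible of it).
- nets.place_of(query, camera): "point" ([x, y, z] in m, in world coordinates, good to about 4 mm: a listed point, or the origin of a listed thing).
The state is a dict: "time_s": time; "qpos": joint angles; "joint_velocities": joint speeds; "effort": joint torques, N m; "tool_pos": TCP position; "tool_rot": TCP orientation; "force": force on the tool from outside, world axes, zero at the start; "wrist_torque": the same for the moment, N m; "grip_width": finger opening in m; "grasp_force": force on a finger pad.
Only numpy, scipy, OpenCV 4.12 (cv2) and the standard library are available. Lean on these libraries where they do the work, as an engineer would, in place of code of your own. Each camera call takes 0.05 s, during which the arm holds its last target. There are 200 camera calls.

TASK

Make up two kits from the stock standing about the worktop, one thing to a compartment, everything standing upright on the compartment floor: the three-compartment tray gets one sample cup and the two dropper bottles, the two-compartment tray gets the other sample cup and the brown oil bottle. Which compartment of its tray a thing goes in does not matter. Leave the black jar and the timer where they are, and do not bump the microscope.

Things in the scene. Friction and masses are not known exactly. Their poses are not given: they have to be found in the camera images.
- tray_three: grey open tray, fixed, three square compartments in a row along its y; 72 mm (x) by 210 mm (y), 15 mm high (rim 17). Origin at centre of underside. Compartment centres at x = 0, y = -69, 0 and +69 mm in its frame; each 66 mm square inside, floor 3 mm above worktop, walls 3 mm thick. Its y is within 13 degrees of world y. Lies left or right of the microscope.
- tray_two: grey open tray, fixed, two square compartments in a row along its y; 72 mm (x) by 141 mm (y), 15 mm high (rim 17). Origin at centre of underside. Compartment centres at x = 0, y = -34.5 and +34.5 mm in its frame; each 66 mm square inside, floor 3 mm above worktop, walls 3 mm thick. Its y is within 13 degrees of world y. Lies left or right of the microscope.
- cup_1: one of two interchangeable sample cups standing lid up on the open worktop (not those in the box at the back): clear with red lid, 47 mm wide, 66 mm high; origin at centre of underside. To the fingers a square block 36 mm wide, 65 mm high, sides along its x and y, turned at most 15 degrees from world x and y: close along one of these, 40 mm above its foot. About 45 g.
- cup_2: one of two interchangeable sample cups standing lid up on the open worktop (not those in the box at the back): clear with red lid, 47 mm wide, 66 mm high; origin at centre of underside. To the fingers a square block 36 mm wide, 65 mm high, sides along its x and y, turned at most 15 degrees from world x and y: close along one of these, 40 mm above its foot. About 45 g.
- dropper_1: one of two interchangeable dropper bottles: white, slim, round, narrow white nozzle, blue label band, 26 mm across, 68 mm high; origin at centre of underside. Only the round body (25 mm across, up to 39 mm height) is solid to the fingers, the nozzle gives no hold: grip 25 mm above its foot, from any side. About 25 g.
- dropper_2: one of two interchangeable dropper bottles: white, slim, round, narrow white nozzle, blue label band, 26 mm across, 68 mm high; origin at centre of underside. Only the round body (25 mm across, up to 39 mm height) is solid to the fingers, the nozzle gives no hold: grip 25 mm above its foot, from any side. About 25 g.
- oil_bottle: the immersion oil bottle: small brown round bottle with black pointed cap, 29 mm across, 78 mm high (solid throughout: body 29 mm across to 58 mm height, cap 22 mm across above); origin at the centre of its underside, z up. Grip it round the body, about 35 mm above its foot, from any side. Weighs about 35 g.
- reagent_jar: bystander, not to be disturbed: black round jar with a wide screw cap, 65 mm across, 97 mm high, loose, at the left of the work; origin at the centre of its underside.
- timer: bystander, not to be disturbed: flat grey-white timer with three keys, 62 x 66 x 18 mm, loose, at the right of the work; origin at the centre of its underside.
- microscope: the microscope, fixed in the middle of the worktop between the two sides, not to be bumped: black and white, reaches from x = 0.28 to 0.69 m, y = -0.12 to 0.08 m and up to 0.39 m above the worktop, so things carried from one side to the other must pass over it. Origin under its middle, at x = 0.48, y = -0.02 m.
Things that resemble listed ones, but are neither listed nor needed, are in the scene too. What is shaped like the cup_2 but green or turquoise is not meant.

How it is judged:
By the outcome, as a careful person would: the job done as asked, in the order asked, and still so for the second after the job is handed in, with the robot touching nothing.
It also fails if it takes over 144 s, if anything falls off the work surface, if the arm or the gripper's body presses on something with over 40 N, if the wrist force passes 120 N, or if a joint passes its speed limit or range.

## Working session

There is one attempt and no reset: what is moved stays moved. The work goes in short steps, Python scripts to look and compute and a shell command to move; the robot and the scene stay as the last step left them, time stands still between calls to the robot, and variables do not carry over. Pictures are saved under pics/ and viewed, at most 14 in all, crops included, and the job is handed in when it is done.

```bash
ls; mkdir -p pics
cat > h.py <<'E'
import numpy as np, cv2
from cell import get_obs, optics, env, nets
from scipy.spatial.transform import Rotation as Ro
def cam(name):
    o=get_obs(); i=optics.camera_info(name); im,d=optics.read_camera(name)
    f=210/np.tan(np.radians(i["fovy"]/2)); v,u=np.mgrid[0:420,0:560]
    P=np.stack([(u-i["cx"])/f*d,(v-i["cy"])/f*d,d],-1)
    if "R" in i: W=(P-np.array(i["t"]))@np.array(i["R"])
    else:
        T=np.array(i["tool_from_camera"]); R=Ro.from_euler("xyz",o["tool_rot"],degrees=True).as_matrix()
        W=(P@T[:3,:3].T+T[:3,3])@R.T+np.array(o["tool_pos"])
    W[d==0]=np.nan
    return im,d,W
def save(im,n): cv2.imwrite("pics/"+n,im[...,::-1])
E
python3 - <<'E'
from h import *
o=get_obs(); print(o)
for n in("top","side"):
    im,d,W=cam(n); np.savez(n,im=im,W=W); save(im,n+"0.png")
    i=optics.camera_info(n); print(n,i)
    for q in("cup_1","dropper_1","oil_bottle","tray_three","tray_two","reagent_jar","timer"):
        print(n,q,[(np.round(r["point"],3).tolist(),round(r["confidence"],2)) for r in nets.place_of(q,n)])
E
```

```text
pics
{'time_s': 0.0, 'qpos': array([77.29621028, 18.44099496, -4.01546193, 83.1743389 ,  1.29644078,
       78.53837761, -3.26148018]), 'joint_velocities': array([-0.01973123, -0.03279702,  0.03130661,  0.01400936,  0.01804943,
       -0.09858478,  0.00061787]), 'effort': array([ 1.08234184e-03, -4.91284168e+01, -4.03646166e-01, -3.12534642e+01,
       -6.39926735e-02,  4.39780857e-02,  1.84057740e-04]), 'tool_pos': array([ 0.15168484, -0.63150347,  0.22144448]), 'tool_rot': array([-1.79891608e+02,  7.00346850e-03,  1.35122751e+01]), 'force': array([ 0.28454914, -0.43239319,  0.02029475]), 'wrist_torque': array([ 0.04037151,  0.03938838, -0.06142907]), 'grasp_force': 0.0, 'grip_width': 0.08712647613400648}
top {'fovy': 57.1863888365056, 'cx': 277.47026028703067, 'cy': 208.21870745401307, 'R': array([[-0.00438684, -0.999925  , -0.01143487],
       [-0.99522646,  0.0054805 , -0.09743844],
       [ 0.0974938 ,  0.01095284, -0.99517586]]), 't': array([-0.0070533 ,  0.47363585,  1.48795704])}
top cup_1 [([0.41, 0.193, 0.003], 0.71), ([0.305, 0.366, -0.001], 0.65), ([0.299, 0.278, -0.002],
[... 412 characters left out ...]
cx': 276.18130081395145, 'cy': 215.08294418809314, 'R': array([[-0.85687857, -0.51508847, -0.02104708],
       [-0.21555927,  0.39508377, -0.89299665],
       [ 0.46828764, -0.7606528 , -0.44957091]]), 't': array([0.3921072 , 0.15017253, 1.33601174])}
side cup_1 [([0.41, 0.194, -0.001], 0.97), ([0.308, 0.46, 0.001], 0.94), ([0.297, 0.282, -0.002], 0.93), ([0.302, 0.365, 0.001], 0.72), ([0.386, 0.323, 0.005], 0.64)]
side dropper_1 [([0.626, -0.321, -0.004], 0.44)]
side oil_bottle [([0.565, -0.4, -0.002], 0.7)]
side tray_three [([0.468, -0.323, 0.0], 0.68)]
side tray_two [([0.546, 0.262, 0.001], 0.84)]
side reagent_jar [([0.422, 0.46, -0.002], 0.65)]
side timer [([0.433, -0.513, -0.002], 0.6)]
```

View pics/top0.png

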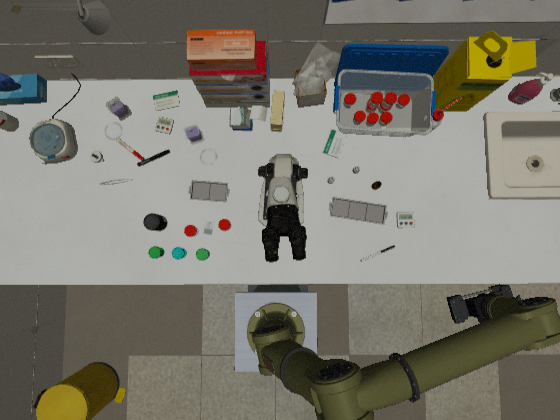

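View pics/side0.png

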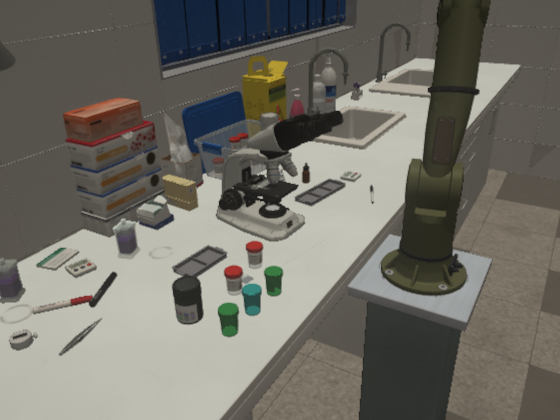

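The top view shows the red-lidded cups at (190,230) and (224,225), with a white item at (208,227) between them. Green and turquoise decoys are at (155–203,253), and the red lids in the blue box at (345–405,100) aren't meant either. White droppers are at (331,180) and (356,170), and the brown bottle is at (376,185). Tray_two is at (209,190) on the left and tray_three at (358,210) on the right. The jar is at (155,222) and the timer at (405,219).

Run:
```python
from h import *
t=np.load("top.npz"); s=np.load("side.npz")
r=lambda im,a,b,c,d:cv2.resize(im[a:b,c:d],(400,300),interpolation=cv2.INTER_CUBIC)
save(np.vstack([np.hstack([r(t["im"],170,266,140,268),r(t["im"],150,240,310,430)]),np.hstack([r(s["im"],225,345,160,320),r(s["im"],150,225,280,380)])]),"crop.png")
W=t["W"]; im=t["im"]
m=((W[...,2]>0.012)&(W[...,0]>.25)&(W[...,0]<.72)&((W[...,1]>.1)|(W[...,1]<-.14))).astype(np.uint8)
n,l,st,c=cv2.connectedComponentsWithStats(m)
for k in range(1,n):
    if st[k,4]<12: continue
    p=W[l==k]; h=p[:,2].max(); q=p[p[:,2]>h-.015]
    mid=(np.percentile(q[:,:2],3,0)+np.percentile(q[:,:2],97,0))/2
    rect=cv2.minAreaRect((q[:,:2]*1000).astype(np.float32))
    print(c[k].round(),st[k,4],"h",h.round(3),"mid",mid.round(3),"rect",np.round(rect[0]),np.round(rect[1]),round(rect[2],1),im[l==k].mean(0).round())
for k,(lo,hi) in {"two":((.48,.19),(.62,.34)),"three":((.40,-.44),(.54,-.2))}.items():
    # trays by colour darker than worktop
    g=im.mean(-1); mm=(W[...,0]>lo[0])&(W[...,0]<hi[0])&(W[...,1]>lo[1])&(W[...,1]<hi[1])&(g<165)
    print(k,cv2.minAreaRect((W[mm][:,:2]*1000).astype(np.float32)),mm.sum(),W[mm][:,2].max())
```

```text
[ 53. 152.] 718 h 0.122 mid [0.702 0.874] rect [702. 875.] [99. 36.] 89.1 [90. 96. 92.]
[511. 180.] 1397 h 0.031 mid [ 0.611 -0.971] rect [ 616. -977.] [277. 207.] 89.7 [164. 159. 146.]
[147. 157.] 186 h 0.027 mid [0.682 0.508] rect [680. 510.] [166.  69.] 88.0 [73. 50. 49.]
[ 96. 157.] 125 h 0.03 mid [0.687 0.717] rect [687. 717.] [45. 46.] 8.8 [131. 130. 122.]
[356. 170.] 41 h 0.071 mid [ 0.625 -0.32 ] rect [ 625. -320.] [3. 5.] 44.2 [110. 110. 109.]
[331. 180.] 37 h 0.067 mid [ 0.584 -0.219] rect [ 585. -220.] [12.  8.] 74.1 [119. 118. 113.]
[193. 188.] 59 h 0.022 mid [0.549 0.312] rect [556. 321.] [46. 90.] 58.1 [108. 106. 102.]
[376. 185.] 63 h 0.08 mid [ 0.561 -0.398] rect [ 562. -398.] [14. 12.] 39.8 [46. 35. 26.]
[223. 189.] 62 h 0.024 mid [0.543 0.224] rect [559. 214.] [106.  58.] 40.1 [117. 115. 112.]
[332. 205.] 46 h 0.023 mid [ 0.48  -0.234] rect [ 483. -229.] [32. 78.] 63.7 [119. 117. 113.]
[362. 202.] 13 h 0.021 mid [ 0.497 -0.341] rect [ 497. -342.] [33.  5.] 80.3 [102. 100.  97.]
[384. 206.] 14 h 0.021 mid [ 0.476 -0.424] rect [ 479. -427.] [27. 14.] 39.6 [110. 108. 1
[... 391 characters left out ...]
4 h 0.072 mid [0.408 0.193] rect [408. 194.] [45. 42.] 89.4 [151.  36.  27.]
[190. 231.] 134 h 0.072 mid [0.386 0.323] rect [386. 323.] [42. 45.] 0.7 [150.  41.  33.]
[155. 252.] 147 h 0.075 mid [0.304 0.456] rect [304. 458.] [48. 41.] 89.8 [ 41. 117.  57.]
[178. 253.] 136 h 0.074 mid [0.3   0.368] rect [300. 368.] [41. 44.] 0.1 [ 27. 137. 128.]
[202. 254.] 128 h 0.077 mid [0.296 0.278] rect [296. 278.] [43. 41.] 89.8 [ 53. 132.  70.]
two ((549.0598754882812, 265.4156799316406), (153.7428741455078, 84.62691497802734), 85.11064910888672) 773 0.02413016148633676
three ((467.7829895019531, -326.4789733886719), (232.00814819335938, 85.07121276855469), 80.29067993164062) 1187 0.024474624674063923
```

View pics/crop.png

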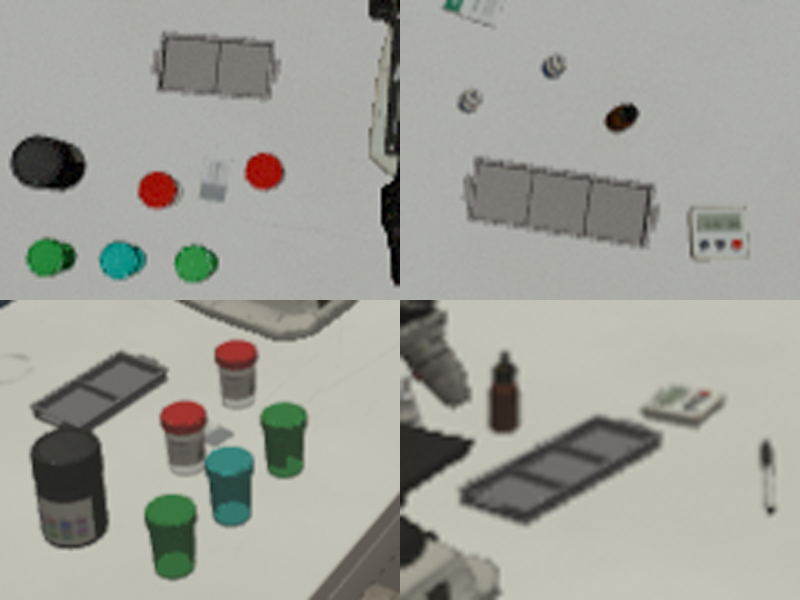

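The crop confirms the choice: two red-lidded cups, two white droppers and the brown bottle. A flat white box lies between the cups. I'll head for the right-hand stock first and turn towards yaw 90.

```bash
python3 -m creep '[{"tx":169,"ty":-62,"wz":-35,"gripper":1},{"tx":169,"ty":-62,"wz":-35,"gripper":1},{"tx":169,"ty":-62,"wz":-35,"gripper":1},{"tx":169,"ty":-62,"wz":-35,"gripper":1},{"tx":169,"ty":-62,"wz":-35,"gripper":1}]' 15
python3 -m creep '[{"tx":154,"ty":38,"wz":-35,"gripper":1},{"tx":154,"ty":38,"wz":-35,"gripper":1},{"tx":154,"ty":38,"wz":-35,"gripper":1},{"tx":154,"ty":38,"wz":-35,"gripper":1},{"tx":154,"ty":38,"wz":-35,"gripper":1}]'
```

```text
validation failed for argument at $[0]...
validation failed for argument at $[0]...
```

```bash
python3 -m creep '[{"wx":0,"wy":0,"wz":-7,"tx":34,"ty":-12,"tz":0,"gripper":1}]' 15; python3 -m creep '[{"wx":0,"wy":0,"wz":-7,"tx":34,"ty":-12,"tz":0,"gripper":1.0}]'; python3 -m creep --help | head -20
```

```text
time_s: 0.88
tool_pos: [0.1731, -0.6163, 0.2222]
tool_rot: [180.0, 0.4, 19.9]
force: [-0.9, 0.0, -1.5]
grip_width: 0.0871
grasp_force: 0.0
time_s: 0.97
tool_pos: [0.2079, -0.5904, 0.2222]
tool_rot: [180.0, 0.1, 27.5]
force: [1.2, 0.5, -0.7]
grip_width: 0.087
grasp_force: 0.0invalid input: not JSON, or not a number
```

```bash
python3 -m creep '[{"wx":0,"wy":0,"wz":-35,"tx":202,"ty":-30,"tz":0,"gripper":1},{"wx":0,"wy":0,"wz":-35,"tx":202,"ty":-30,"tz":0,"gripper":1},{"wx":0,"wy":0,"wz":-35,"tx":202,"ty":-30,"tz":0,"gripper":1},{"wx":0,"wy":0,"wz":-35,"tx":202,"ty":-30,"tz":0,"gripper":1},{"wx":0,"wy":0,"wz":-35,"tx":202,"ty":-30,"tz":0,"gripper":1}]'
python3 -m creep '[{"wx":0,"wy":0,"wz":-27.5,"tx":183,"ty":91,"tz":0,"gripper":1},{"wx":0,"wy":0,"wz":-27.5,"tx":183,"ty":91,"tz":0,"gripper":1},{"wx":0,"wy":0,"wz":-27.5,"tx":183,"ty":91,"tz":0,"gripper":1},{"wx":0,"wy":0,"wz":-27.5,"tx":183,"ty":91,"tz":0,"gripper":1},{"wx":0,"wy":0,"wz":-27.5,"tx":183,"ty":91,"tz":0,"gripper":1}]'
python3 -m creep '[{"wx":0,"wy":0,"wz":0,"tx":30,"ty":42,"tz":0,"gripper":1},{"wx":0,"wy":0,"wz":0,"tx":30,"ty":42,"tz":0,"gripper":1},{"wx":0,"wy":0,"wz":0,"tx":30,"ty":42,"tz":0,"gripper":1}]'
cat >> h.py <<'E'
def to(x,y,z,yaw=90):
    o=get_obs(); R=Ro.from_euler("xyz",o["tool_rot"],degrees=True); d=np.array([x,y,z])-o["tool_pos"]
    print("tool",np.round(R.inv().apply(d)*1000,1),"turn",np.round((R.inv()*Ro.from_euler("xyz",[180,0,yaw],degrees=True)).as_rotvec(degrees=True),1),"len",round(np.linalg.norm(d)*1000))
def comps(W,m,im):
    n,l,st,c=cv2.connectedComponentsWithStats(m.astype(np.uint8))
    for k in range(1,n):
        if st[k,4]<60: continue
        p=W[l==k]; h=np.percentile(p[:,2],99)
        q=p[p[:,2]>h-.012]
        print(c[k].round(),st[k,4],"h",h.round(3),"top mid",((np.percentile(q[:,:2],2,0)+np.percentile(q[:,:2],98,0))/2).round(4),"ext",np.ptp(q[:,:2],axis=0).round(3),im[l==k].mean(0).round())
E
python3 - <<'E'
from h import *
im,d,W=cam("wrist"); save(im,"w1.png"); np.savez("w1",im=im,W=W); o=get_obs(); print(o["tool_pos"],o["tool_rot"],o["qpos"])
comps(W,W[...,2]>.028,im)
m=(W[...,2]>.012)&(W[...,2]<.022)
print(cv2.minAreaRect((W[m][:,:2]*1000).astype(np.float32)))
to(.625,-.32,.15)
E
```

```text
time_s: 1.38
tool_pos: [0.3772, -0.4673, 0.223]
tool_rot: [179.9, -0.0, 62.9]
force: [0.7, -0.4, -0.0]
grip_width: 0.0874
grasp_force: 0.0
time_s: 1.8
tool_pos: [0.5421, -0.347, 0.2229]
tool_rot: [179.9, -0.0, 90.3]
force: [0.1, -0.4, -0.3]
grip_width: 0.0869
grasp_force: 0.0
time_s: 2.05
tool_pos: [0.5857, -0.3138, 0.2223]
tool_rot: [179.9, -0.2, 90.5]
force: [0.0, -0.4, -0.1]
grip_width: 0.087
grasp_force: 0.0
[ 0.58342737 -0.31702838  0.22224526] [-1.79994910e+02 -4.56342959e-02  9.02377784e+01] [ 47.37975189  22.48733291 -28.3088931   80.1205416   10.57042702
  80.04522811  19.30693404]
[285.  96.] 491 h 0.069 top mid [ 0.5878 -0.2209] ext [0.008 0.007] [108. 104.  97.]
[305. 320.] 95555 h 0.343 top mid [ 0.5851 -0.2911] ext [0.109 0.012] [23. 21. 20.]
[557. 174.] 114 h 0.037 top mid [ 0.8849 -0.2984] ext [0.011 0.027] [54. 49. 41.]
[321. 193.] 421 h 0.069 top mid [ 0.6281 -0.321 ] ext [0.007 0.008] [105. 101.  93.]
((653.7276000976562, -372.80438232421875), (321.2868347167969, 482.0961608886719), 89.419189453125)
tool [-3.2 41.6 72.2] turn [-0.  -0.   0.2] len 83
```

View pics/w1.png

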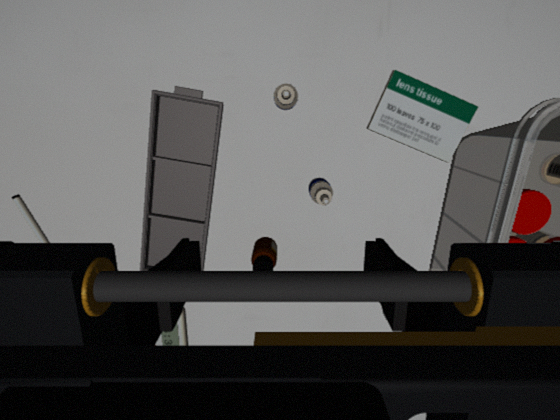

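The wrist view shows the droppers at (285,96) and (321,193), the oil bottle at (265,250) and tray_three at (182,180). Heights of 69 mm agree. I'll take the dropper at (0.627, -0.3205).

```bash
python3 -m creep '[{"wx":0,"wy":0,"wz":0,"tx":-3.5,"ty":43.5,"tz":0,"gripper":0.5},{"wx":0,"wy":0,"wz":0,"tx":-3.5,"ty":43.5,"tz":40,"gripper":0.5},{"wx":0,"wy":0,"wz":0,"tx":-3.5,"ty":43.5,"tz":80,"gripper":0.5},{"wx":0,"wy":0,"wz":0,"tx":-3.5,"ty":43.5,"tz":120,"gripper":0.5},{"wx":0,"wy":0,"wz":0,"tx":-3.5,"ty":43.5,"tz":120,"gripper":0.5}]' 12
python3 -m creep '[{"wx":0,"wy":0,"wz":0,"tx":0,"ty":0,"tz":40,"gripper":0.5},{"wx":0,"wy":0,"wz":0,"tx":0,"ty":0,"tz":75,"gripper":0.5},{"wx":0,"wy":0,"wz":0,"tx":0,"ty":0,"tz":91,"gripper":0.5},{"wx":0,"wy":0,"wz":0,"tx":0,"ty":0,"tz":92,"gripper":0.5}]'
python3 -m creep '[{"wx":0,"wy":0,"wz":0,"tx":0,"ty":0,"tz":0,"gripper":-1},{"wx":0,"wy":0,"wz":0,"tx":0,"ty":0,"tz":0,"gripper":-1},{"wx":0,"wy":0,"wz":0,"tx":0,"ty":0,"tz":0,"gripper":-1},{"wx":0,"wy":0,"wz":0,"tx":0,"ty":0,"tz":0,"gripper":-1},{"wx":0,"wy":0,"wz":0,"tx":0,"ty":0,"tz":0,"gripper":-1}]' 12
```

```text
time_s: 2.52
tool_pos: [0.6182, -0.3232, 0.0927]
tool_rot: [-179.1, -0.3, 89.8]
force: [-2.3, 1.0, -1.4]
grip_width: 0.0667
grasp_force: 0.0
time_s: 2.85
tool_pos: [0.622, -0.3239, 0.0077]
tool_rot: [-179.6, -0.1, 89.9]
force: [-0.7, 0.8, -0.3]
grip_width: 0.0655
grasp_force: 0.0
time_s: 3.27
tool_pos: [0.6266, -0.3231, 0.0125]
tool_rot: [179.9, 0.1, 90.0]
force: [-1.3, 0.2, 0.0]
grip_width: 0.0399
grasp_force: 0.0
```

```bash
python3 -m creep '[{"wx":0,"wy":0,"wz":0,"tx":0,"ty":0,"tz":0,"gripper":-1},{"wx":0,"wy":0,"wz":0,"tx":0,"ty":0,"tz":0,"gripper":-1},{"wx":0,"wy":0,"wz":0,"tx":0,"ty":0,"tz":0,"gripper":-1},{"wx":0,"wy":0,"wz":0,"tx":0,"ty":0,"tz":0,"gripper":-1}]'
python3 -m creep '[{"wx":0,"wy":0,"wz":0,"tx":0,"ty":0,"tz":-25,"gripper":-1},{"wx":0,"wy":0,"wz":0,"tx":0,"ty":0,"tz":-60,"gripper":-1},{"wx":0,"wy":0,"wz":0,"tx":0,"ty":0,"tz":-60,"gripper":-1},{"wx":0,"wy":0,"wz":0,"tx":0,"ty":0,"tz":-60,"gripper":-1}]'
python3 - <<'E'
from h import *
w=np.load("w1.npz"); im=w["im"]; W=w["W"]
box=np.s_[80:240,140:225]
z=W[box][...,2]; g=im[box].mean(-1)
m=np.zeros(z.shape,bool); m|=(g<92)
n,l,st,c=cv2.connectedComponentsWithStats(m.astype(np.uint8)); k=1+st[1:,4].argmax()
p=W[box][l==k]; print(len(p),np.nanmax(p[:,2]),np.median(p[:,2]))
# dividers: at rows ~160 and ~218 between compartments; corners of the tray
for n_,(u,v) in {"cornerL":(153,92),"cornerR":(222,101),"div1L":(153,157),"div1R":(214,166),"div2L":(148,215),"div2R":(208,222),"c1":(187,128),"c2":(182,190)}.items(): print(n_,W[v,u].round(3))
to(.468,-.325,.085)
E
```

```text
time_s: 3.6
tool_pos: [0.626, -0.3226, 0.011]
tool_rot: [180.0, 0.0, 90.0]
force: [-0.3, -0.7, 1.9]
grip_width: 0.0247
grasp_force: 12.0
time_s: 3.93
tool_pos: [0.6275, -0.3231, 0.0734]
tool_rot: [179.7, 0.1, 90.0]
force: [-1.0, 0.0, -1.4]
grip_width: 0.0244
grasp_force: 12.0
10059 0.22429210441901015 nan
cornerL [ 0.449 -0.217  0.017]
cornerR [ 0.518 -0.224  0.   ]
div1L [ 0.441 -0.285  0.014]
div1R [ 0.509 -0.295  0.015]
div2L [ 0.429 -0.353  0.014]
div2R [ 0.499 -0.361  0.015]
c1 [ 0.479 -0.254  0.005]
c2 [ 0.468 -0.325  0.003]
tool [  -1.9 -159.5  -12.3] turn [0.3 0.1 0. ] len 160
```

```bash
python3 -m creep '[{"wx":0,"wy":0,"wz":0,"tx":-1,"ty":-40,"tz":0,"gripper":-1},{"wx":0,"wy":0,"wz":0,"tx":-1,"ty":-80,"tz":0,"gripper":-1},{"wx":0,"wy":0,"wz":0,"tx":-1,"ty":-120,"tz":0,"gripper":-1},{"wx":0,"wy":0,"wz":0,"tx":-1,"ty":-158,"tz":0,"gripper":-1},{"wx":0,"wy":0,"wz":0,"tx":-1,"ty":-158,"tz":0,"gripper":-1}]'
python3 -m creep '[{"wx":0,"wy":0,"wz":0,"tx":0,"ty":0,"tz":0,"gripper":-1},{"wx":0,"wy":0,"wz":0,"tx":0,"ty":0,"tz":20,"gripper":-1},{"wx":0,"wy":0,"wz":0,"tx":0,"ty":0,"tz":35,"gripper":-1},{"wx":0,"wy":0,"wz":0,"tx":0,"ty":0,"tz":35,"gripper":-1},{"wx":0,"wy":0,"wz":0,"tx":0,"ty":0,"tz":35,"gripper":-1}]'
```

```text
time_s: 4.35
tool_pos: [0.4571, -0.3241, 0.0672]
tool_rot: [-179.3, -0.1, 89.7]
force: [0.6, -1.3, -0.8]
grip_width: 0.0248
grasp_force: 12.0
time_s: 4.77
tool_pos: [0.4681, -0.3225, 0.0346]
tool_rot: [-179.9, -0.1, 90.1]
force: [0.6, -0.5, 0.5]
grip_width: 0.0247
grasp_force: 12.0
```

```bash
python3 -m creep '[{"wx":0,"wy":0,"wz":0,"tx":0,"ty":1,"tz":10,"gripper":-1},{"wx":0,"wy":0,"wz":0,"tx":0,"ty":1,"tz":17,"gripper":-1},{"wx":0,"wy":0,"wz":0,"tx":0,"ty":1,"tz":20,"gripper":-1},{"wx":0,"wy":0,"wz":0,"tx":0,"ty":1,"tz":20,"gripper":-1},{"wx":0,"wy":0,"wz":0,"tx":0,"ty":1,"tz":20,"gripper":-1}]'
python3 -m creep '[{"wx":0,"wy":0,"wz":0,"tx":0,"ty":0,"tz":0,"gripper":-0.2},{"wx":0,"wy":0,"wz":0,"tx":0,"ty":0,"tz":0,"gripper":-0.2},{"wx":0,"wy":0,"wz":0,"tx":0,"ty":0,"tz":0,"gripper":-0.2}]'
```

```text
time_s: 5.18
tool_pos: [0.4688, -0.3235, 0.0154]
tool_rot: [-180.0, -0.0, 90.0]
force: [-0.6, -0.4, -0.5]
grip_width: 0.0248
grasp_force: 12.0
time_s: 5.43
tool_pos: [0.469, -0.3238, 0.016]
tool_rot: [180.0, 0.0, 90.0]
force: [0.7, -1.0, -0.7]
grip_width: 0.0331
grasp_force: 0.0
```

```bash
python3 -m creep '[{"wx":0,"wy":0,"wz":0,"tx":0,"ty":0,"tz":-20,"gripper":-0.1},{"wx":0,"wy":0,"wz":0,"tx":0,"ty":0,"tz":-60,"gripper":0},{"wx":0,"wy":0,"wz":0,"tx":0,"ty":0,"tz":-100,"gripper":0.3},{"wx":0,"wy":0,"wz":0,"tx":0,"ty":0,"tz":-110,"gripper":0.5},{"wx":0,"wy":0,"wz":0,"tx":0,"ty":0,"tz":-110,"gripper":0.5}]'
python3 - <<'E'
from h import *
print(np.round(optics.camera_info("wrist")["tool_from_camera"],3))
t=np.load("top.npz")["W"]; m=(t[...,2]>.03)&(t[...,0]>.45)&(t[...,0]<.7)&(t[...,1]>-.15)&(t[...,1]<.12)
p=t[m]
for x in np.arange(.45,.7,.04):
  q=p[abs(p[:,0]-x)<.02]; print(x,q[:,1].min(),q[:,1].max(),q[:,2].max(), q[q[:,1]<-.07][:,2].max() if (q[:,1]<-.07).any() else 0)
to(.587,-.2205,.126)
E
```

```text
time_s: 5.85
tool_pos: [0.4714, -0.3252, 0.1303]
tool_rot: [179.6, 0.3, 90.0]
force: [1.0, -1.4, 0.1]
grip_width: 0.056
grasp_force: 0.0
[[ 0.    -0.965 -0.263  0.072]
 [ 1.     0.     0.001 -0.001]
 [-0.001 -0.263  0.965 -0.163]
 [ 0.     0.     0.     1.   ]]
0.45 -0.0890031951318184 0.03801341087877079 0.366376290351595 0.33178748618876935
0.49 -0.08921075908966744 0.03822928774000612 0.3683813914084227 0.3101899532603764
0.53 -0.08635869142286973 0.03449335889065294 0.3640432599074218 0.14650911399314212
0.57 -0.12184828572079741 0.05157336177735781 0.28479647362890426 0.14893642675504498
0.6099999999999999 -0.12182817767839434 0.06270417090378608 0.24101179038017578 0.12153549277689411
0.6499999999999999 -0.08414047379243453 0.028358885500954622 0.22232676099970886 0.11100947632329346
0.69 -0.07559270140596297 0.0033324110153812384 0.054674405228270884 0.03271929610570403
tool [104.7 115.6   4.5] turn [0.4 0.3 0. ] len 156
```

```bash
python3 -m creep '[{"wx":0,"wy":0,"wz":0,"tx":26,"ty":29,"tz":0,"gripper":0.5},{"wx":0,"wy":0,"wz":0,"tx":52,"ty":58,"tz":0,"gripper":0.5},{"wx":0,"wy":0,"wz":0,"tx":78,"ty":87,"tz":0,"gripper":0.5},{"wx":0,"wy":0,"wz":0,"tx":101,"ty":116,"tz":0,"gripper":0.5},{"wx":0,"wy":0,"wz":0,"tx":101,"ty":116,"tz":0,"gripper":0.5}]'
python3 -m creep '[{"wx":0,"wy":0,"wz":0,"tx":0,"ty":0,"tz":10,"gripper":0.4},{"wx":0,"wy":0,"wz":0,"tx":0,"ty":0,"tz":40,"gripper":0.3},{"wx":0,"wy":0,"wz":0,"tx":0,"ty":0,"tz":75,"gripper":0.2},{"wx":0,"wy":0,"wz":0,"tx":0,"ty":0,"tz":75,"gripper":0.2},{"wx":0,"wy":0,"wz":0,"tx":0,"ty":0,"tz":75,"gripper":0.2}]'
```

```text
time_s: 6.27
tool_pos: [0.5898, -0.2131, 0.1246]
tool_rot: [179.8, -0.4, 90.6]
force: [-0.3, 1.9, 1.1]
grip_width: 0.0654
grasp_force: 0.0
time_s: 6.68
tool_pos: [0.5813, -0.2232, 0.0475]
tool_rot: [-179.6, -0.1, 89.9]
force: [-0.3, 0.5, 0.8]
grip_width: 0.053
grasp_force: 0.0
```

```bash
python3 -m creep '[{"wx":0,"wy":0,"wz":0,"tx":0,"ty":1,"tz":20,"gripper":0.2},{"wx":0,"wy":0,"wz":0,"tx":0,"ty":1,"tz":34,"gripper":0.2},{"wx":0,"wy":0,"wz":0,"tx":0,"ty":1,"tz":38,"gripper":0.2},{"wx":0,"wy":0,"wz":0,"tx":0,"ty":1,"tz":38,"gripper":-1},{"wx":0,"wy":0,"wz":0,"tx":0,"ty":1,"tz":38,"gripper":-1}]'
python3 -m creep '[{"wx":0,"wy":0,"wz":0,"tx":0,"ty":0,"tz":0,"gripper":-1},{"wx":0,"wy":0,"wz":0,"tx":0,"ty":0,"tz":0,"gripper":-1},{"wx":0,"wy":0,"wz":0,"tx":0,"ty":0,"tz":0,"gripper":-1},{"wx":0,"wy":0,"wz":0,"tx":0,"ty":0,"tz":0,"gripper":-1},{"wx":0,"wy":0,"wz":0,"tx":0,"ty":0,"tz":0,"gripper":-1}]'
```

```text
time_s: 7.1
tool_pos: [0.586, -0.2229, 0.0133]
tool_rot: [180.0, 0.0, 90.0]
force: [0.5, -0.5, -0.7]
grip_width: 0.0451
grasp_force: 0.0
time_s: 7.52
tool_pos: [0.5863, -0.2227, 0.0134]
tool_rot: [179.9, 0.0, 90.0]
force: [0.3, -0.2, 3.2]
grip_width: 0.0245
grasp_force: 12.0
```

```bash
python3 -m creep '[{"wx":0,"wy":0,"wz":0,"tx":0,"ty":0,"tz":-30,"gripper":-1},{"wx":0,"wy":0,"wz":0,"tx":0,"ty":0,"tz":-60,"gripper":-1},{"wx":0,"wy":0,"wz":0,"tx":-12,"ty":-35,"tz":-60,"gripper":-1},{"wx":0,"wy":0,"wz":0,"tx":-24,"ty":-70,"tz":-60,"gripper":-1},{"wx":0,"wy":0,"wz":0,"tx":-35,"ty":-106,"tz":-60,"gripper":-1}]'
python3 -m creep '[{"wx":0,"wy":0,"wz":0,"tx":0,"ty":0,"tz":0,"gripper":-1},{"wx":0,"wy":0,"wz":0,"tx":0,"ty":0,"tz":0,"gripper":-1},{"wx":0,"wy":0,"wz":0,"tx":0,"ty":0,"tz":20,"gripper":-1},{"wx":0,"wy":0,"wz":0,"tx":0,"ty":0,"tz":35,"gripper":-1},{"wx":0,"wy":0,"wz":0,"tx":0,"ty":0,"tz":35,"gripper":-1}]'
```

```text
time_s: 7.93
tool_pos: [0.4791, -0.2577, 0.073]
tool_rot: [179.9, 0.0, 90.1]
force: [-0.2, -1.1, -0.2]
grip_width: 0.0246
grasp_force: 12.0
time_s: 8.35
tool_pos: [0.4789, -0.2558, 0.0351]
tool_rot: [-179.8, -0.2, 90.1]
force: [-1.0, 0.1, -0.4]
grip_width: 0.0246
grasp_force: 12.0
```

```bash
python3 -m creep '[{"wx":0,"wy":0,"wz":0,"tx":0,"ty":1,"tz":12,"gripper":-1},{"wx":0,"wy":0,"wz":0,"tx":0,"ty":1,"tz":20,"gripper":-1},{"wx":0,"wy":0,"wz":0,"tx":0,"ty":1,"tz":21,"gripper":-1},{"wx":0,"wy":0,"wz":0,"tx":0,"ty":1,"tz":21,"gripper":-1},{"wx":0,"wy":0,"wz":0,"tx":0,"ty":1,"tz":21,"gripper":-1}]'
python3 -m creep '[{"wx":0,"wy":0,"wz":0,"tx":0,"ty":0,"tz":0,"gripper":-0.2},{"wx":0,"wy":0,"wz":0,"tx":0,"ty":0,"tz":0,"gripper":-0.2},{"wx":0,"wy":0,"wz":0,"tx":0,"ty":0,"tz":0,"gripper":-0.2}]'
python3 -m creep '[{"wx":0,"wy":0,"wz":0,"tx":0,"ty":0,"tz":-20,"gripper":-0.1},{"wx":0,"wy":0,"wz":0,"tx":0,"ty":0,"tz":-60,"gripper":0},{"wx":0,"wy":0,"wz":0,"tx":0,"ty":0,"tz":-100,"gripper":0.3},{"wx":0,"wy":0,"wz":0,"tx":0,"ty":0,"tz":-130,"gripper":0.4},{"wx":0,"wy":0,"wz":0,"tx":0,"ty":0,"tz":-130,"gripper":0.4}]'
python3 - <<'E'
from h import *
w=np.load("w1.npz"); W=w["W"]
q=W[232:275,245:285].reshape(-1,3); q=q[(q[:,2]>.035)&(q[:,2]<.1)]; print(len(q),q.min(0),q.max(0)); h=q[q[:,2]>.06]; print(len(h),h.mean(0)); b=q[q[:,2]<.055]; print(b.min(0),b.max(0))
im,d,_=cam("top"); save(cv2.resize(im[150:240,310:430],(640,480)),"t2.png")
to(.564,-.399,.13)
E
```

```text
time_s: 8.77
tool_pos: [0.4808, -0.2574, 0.0167]
tool_rot: [-180.0, -0.0, 90.0]
force: [-0.5, 0.6, -0.4]
grip_width: 0.0244
grasp_force: 12.0
time_s: 9.02
tool_pos: [0.4807, -0.2577, 0.0168]
tool_rot: [180.0, 0.0, 90.0]
force: [0.2, 0.4, -0.5]
grip_width: 0.0333
grasp_force: 0.0
time_s: 9.43
tool_pos: [0.4848, -0.2594, 0.1539]
tool_rot: [179.4, 0.4, 90.0]
force: [1.4, -0.7, 0.5]
grip_width: 0.0554
grasp_force: 0.0
523 [ 0.55114679 -0.40451888  0.03521484] [ 0.57867342 -0.38274465  0.07307686]
212 [ 0.56521434 -0.39211894  0.06504042]
[ 0.55114679 -0.40451888  0.03521484] [ 0.57867342 -0.38274465  0.05479686]
tool [-140.1   80.7   21.9] turn [ 0.4  0.3 -0. ] len 163
```

View pics/t2.png

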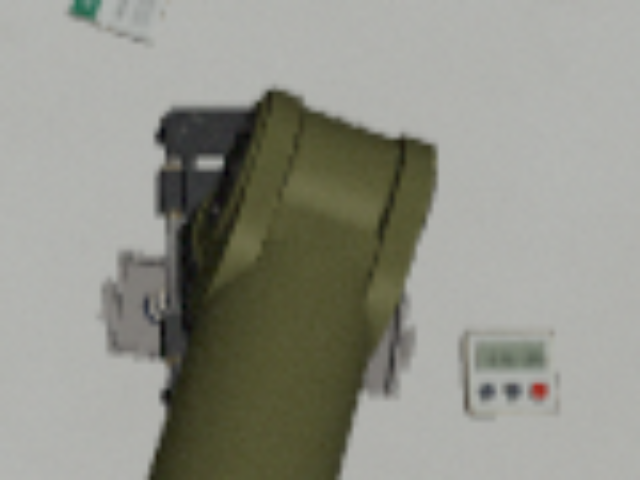

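```bash
python3 -m creep '[{"wx":0,"wy":0,"wz":0,"tx":-35,"ty":21,"tz":0,"gripper":0.5},{"wx":0,"wy":0,"wz":0,"tx":-70,"ty":42,"tz":0,"gripper":0.5},{"wx":0,"wy":0,"wz":0,"tx":-105,"ty":63,"tz":0,"gripper":0.5},{"wx":0,"wy":0,"wz":0,"tx":-139,"ty":84,"tz":0,"gripper":0.5},{"wx":0,"wy":0,"wz":0,"tx":-139,"ty":84,"tz":0,"gripper":0.5}]'
python3 -m creep '[{"wx":0,"wy":0,"wz":0,"tx":0,"ty":0,"tz":0,"gripper":0.4},{"wx":0,"wy":0,"wz":0,"tx":0,"ty":0,"tz":30,"gripper":0.4},{"wx":0,"wy":0,"wz":0,"tx":0,"ty":0,"tz":65,"gripper":0.4},{"wx":0,"wy":0,"wz":0,"tx":0,"ty":0,"tz":85,"gripper":0.3},{"wx":0,"wy":0,"wz":0,"tx":0,"ty":0,"tz":85,"gripper":0.3}]'
```

```text
time_s: 9.9
tool_pos: [0.5644, -0.4041, 0.1414]
tool_rot: [-179.9, 0.0, 89.6]
force: [-3.0, 0.2, -2.1]
grip_width: 0.0653
grasp_force: 0.0
time_s: 10.32
tool_pos: [0.5605, -0.3925, 0.0554]
tool_rot: [-179.5, -0.4, 90.1]
force: [-1.3, 0.2, -1.0]
grip_width: 0.0576
grasp_force: 0.0
```

```bash
python3 -m creep '[{"wx":0,"wy":0,"wz":0,"tx":-1,"ty":2,"tz":20,"gripper":0.3},{"wx":0,"wy":0,"wz":0,"tx":-1,"ty":2,"tz":38,"gripper":0.3},{"wx":0,"wy":0,"wz":0,"tx":-1,"ty":2,"tz":41,"gripper":0.3},{"wx":0,"wy":0,"wz":0,"tx":-1,"ty":2,"tz":41,"gripper":-1},{"wx":0,"wy":0,"wz":0,"tx":-1,"ty":2,"tz":41,"gripper":-1}]'
python3 -m creep '[{"wx":0,"wy":0,"wz":0,"tx":0,"ty":0,"tz":0,"gripper":-1},{"wx":0,"wy":0,"wz":0,"tx":0,"ty":0,"tz":0,"gripper":-1},{"wx":0,"wy":0,"wz":0,"tx":0,"ty":0,"tz":0,"gripper":-1},{"wx":0,"wy":0,"wz":0,"tx":0,"ty":0,"tz":0,"gripper":-1},{"wx":0,"wy":0,"wz":0,"tx":0,"ty":0,"tz":0,"gripper":-1}]' 15
```

```text
time_s: 10.73
tool_pos: [0.5674, -0.3974, 0.0223]
tool_rot: [179.9, 0.1, 90.0]
force: [-0.2, 0.3, -0.1]
grip_width: 0.0497
grasp_force: 0.0
time_s: 11.15
tool_pos: [0.5672, -0.3979, 0.0217]
tool_rot: [179.9, 0.1, 90.0]
force: [-1.2, 0.3, 5.1]
grip_width: 0.0289
grasp_force: 15.0
```

```bash
python3 -m creep '[{"wx":0,"wy":0,"wz":0,"tx":0,"ty":0,"tz":-20,"gripper":-1},{"wx":0,"wy":0,"wz":0,"tx":0,"ty":0,"tz":-60,"gripper":-1},{"wx":0,"wy":0,"wz":0,"tx":0,"ty":0,"tz":-100,"gripper":-1},{"wx":0,"wy":0,"wz":0,"tx":0,"ty":0,"tz":-140,"gripper":-1},{"wx":0,"wy":0,"wz":0,"tx":0,"ty":0,"tz":-180,"gripper":-1}]'
python3 -m creep '[{"wx":0,"wy":0,"wz":0,"tx":0,"ty":0,"tz":-40,"gripper":-1},{"wx":0,"wy":0,"wz":0,"tx":0,"ty":0,"tz":-80,"gripper":-1},{"wx":0,"wy":0,"wz":0,"tx":0,"ty":0,"tz":-120,"gripper":-1},{"wx":0,"wy":0,"wz":0,"tx":0,"ty":0,"tz":-160,"gripper":-1},{"wx":0,"wy":0,"wz":0,"tx":0,"ty":0,"tz":-200,"gripper":-1}]'
python3 -m creep '[{"wx":0,"wy":0,"wz":0,"tx":0,"ty":0,"tz":-40,"gripper":-1},{"wx":0,"wy":0,"wz":0,"tx":0,"ty":0,"tz":-70,"gripper":-1},{"wx":0,"wy":0,"wz":0,"tx":0,"ty":0,"tz":-80,"gripper":-1},{"wx":0,"wy":0,"wz":0,"tx":20,"ty":0,"tz":-80,"gripper":-1},{"wx":0,"wy":0,"wz":0,"tx":60,"ty":0,"tz":-80,"gripper":-1}]'
```

```text
time_s: 11.57
tool_pos: [0.5664, -0.3972, 0.2021]
tool_rot: [-180.0, -0.0, 90.0]
force: [0.5, 0.2, -0.2]
grip_width: 0.0282
grasp_force: 15.0
time_s: 11.98
tool_pos: [0.5663, -0.3973, 0.4026]
tool_rot: [180.0, 0.0, 90.0]
force: [0.9, 0.8, -0.1]
grip_width: 0.0289
grasp_force: 15.0
time_s: 12.4
tool_pos: [0.5663, -0.3424, 0.479]
tool_rot: [-180.0, 0.1, 89.5]
force: [0.9, 0.0, -1.1]
grip_width: 0.0285
grasp_force: 15.0
```

```bash
python3 -m creep '[{"wx":0,"wy":0,"wz":0,"tx":40,"ty":0,"tz":0,"gripper":-1},{"wx":0,"wy":0,"wz":0,"tx":80,"ty":0,"tz":0,"gripper":-1},{"wx":0,"wy":0,"wz":0,"tx":120,"ty":0,"tz":0,"gripper":-1},{"wx":0,"wy":0,"wz":0,"tx":160,"ty":0,"tz":0,"gripper":-1},{"wx":0,"wy":0,"wz":0,"tx":200,"ty":0,"tz":0,"gripper":-1}]'
python3 -m creep '[{"wx":0,"wy":0,"wz":0,"tx":40,"ty":0,"tz":0,"gripper":-1},{"wx":0,"wy":0,"wz":0,"tx":80,"ty":0,"tz":0,"gripper":-1},{"wx":0,"wy":0,"wz":0,"tx":120,"ty":0,"tz":0,"gripper":-1},{"wx":0,"wy":0,"wz":0,"tx":160,"ty":0,"tz":0,"gripper":-1},{"wx":0,"wy":0,"wz":0,"tx":200,"ty":0,"tz":0,"gripper":-1}]'
python3 -m creep '[{"wx":0,"wy":0,"wz":0,"tx":40,"ty":-5,"tz":0,"gripper":-1},{"wx":0,"wy":0,"wz":0,"tx":80,"ty":-10,"tz":0,"gripper":-1},{"wx":0,"wy":0,"wz":0,"tx":120,"ty":-15,"tz":0,"gripper":-1},{"wx":0,"wy":0,"wz":0,"tx":135,"ty":-15,"tz":0,"gripper":-1},{"wx":0,"wy":0,"wz":0,"tx":135,"ty":-15,"tz":0,"gripper":-1}]'
```

```text
time_s: 12.82
tool_pos: [0.5662, -0.1355, 0.4805]
tool_rot: [-180.0, 0.0, 90.0]
force: [0.7, 0.9, -1.2]
grip_width: 0.029
grasp_force: 15.0
time_s: 13.23
tool_pos: [0.5661, 0.0644, 0.4806]
tool_rot: [180.0, 0.0, 90.0]
force: [1.2, -0.5, 0.2]
grip_width: 0.0282
grasp_force: 15.0
time_s: 13.65
tool_pos: [0.5494, 0.2034, 0.4802]
tool_rot: [-179.9, -0.1, 90.6]
force: [0.6, 0.8, -0.8]
grip_width: 0.0285
grasp_force: 15.0
```

Run:
```python
from h import *
im,d,W=cam("wrist"); save(im,"w2.png"); np.savez("w2",im=im,W=W); o=get_obs(); print(o["tool_pos"])
for q in ("tray_two","cup_1"): print(q,[(np.round(r["point"],3).tolist(),round(r["confidence"],2)) for r in nets.place_of(q,"wrist")])
comps(W,(W[...,2]>.03)&(W[...,2]<.12),im)
```

```text
[0.55059873 0.20014822 0.48025806]
tray_two [([0.55, 0.266, -0.001], 0.66)]
cup_1 [([0.306, 0.46, -0.0], 0.87), ([0.3, 0.277, 0.002], 0.75), ([0.388, 0.326, 0.0], 0.65), ([0.411, 0.193, -0.002], 0.6)]
[133.   6.] 411 h 0.068 top mid [0.3089 0.4418] ext [0.043 0.018] [15. 86. 30.]
[205.   9.] 743 h 0.099 top mid [0.4226 0.4348] ext [0.052 0.016] [21. 21. 20.]
[133.  57.] 856 h 0.068 top mid [0.3043 0.368 ] ext [0.046 0.046] [  9. 114. 107.]
[554.  92.] 543 h 0.06 top mid [1.0182 0.3074] ext [0.004 0.057] [59. 55. 50.]
[418.  91.] 1478 h 0.114 top mid [0.7682 0.32  ] ext [0.013 0.015] [103. 101. 118.]
[187.  87.] 716 h 0.068 top mid [0.3893 0.3232] ext [0.046 0.045] [151.  17.  14.]
[137. 115.] 740 h 0.068 top mid [0.2998 0.2771] ext [0.046 0.046] [ 21. 109.  39.]
[466. 191.] 6834 h 0.119 top mid [0.8931 0.1548] ext [0.015 0.25 ] [87. 85. 78.]
[204. 165.] 595 h 0.068 top mid [0.411 0.194] ext [0.046 0.046] [155.  18.  15.]
[ 24. 247.] 1159 h 0.078 top mid [0.0499 0.0258] ext [0.039 0.068] [25. 24. 13.]
[224. 253.] 247 h 0.053 top mid [0.438  0.0155] ext [0.032 0.03 ] [123. 121. 110.]
[340. 259.] 140 h 0.066 top mid [0.6678 0.0043] ext [0.014 0.011] [89. 86. 78.]
[504. 313.] 1142 h 0.119 top mid [ 0.9546 -0.0836] ext [0.085 0.014] [64. 60. 55.]
[518. 333.] 240 h 0.12 top mid [ 0.9993 -0.1081] ext [0.008 0.043] [41. 29. 16.]
[477. 416.] 208 h 0.119 top mid [ 0.9677 -0.2973] ext [0.005 0.027] [43. 51. 61.]
```

View pics/w2.png

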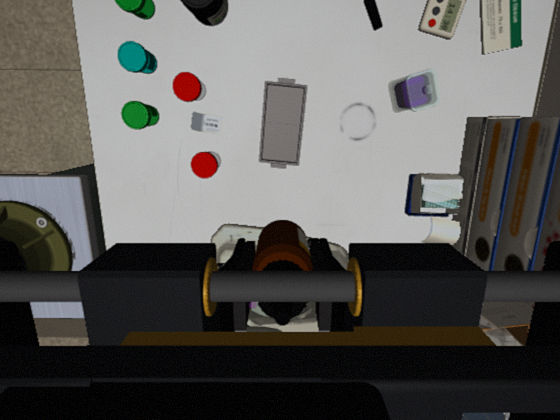

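The wrist view shows tray_two at (283,123), and the red cups at (187,87) and (204,165), with the white box at (205,122) between them. The bottle is held at (283,260). Now I'll set it in the far compartment.

```bash
python3 -m creep '[{"wx":0,"wy":0,"wz":0,"tx":40,"ty":2,"tz":0,"gripper":-1},{"wx":0,"wy":0,"wz":0,"tx":80,"ty":2,"tz":0,"gripper":-1},{"wx":0,"wy":0,"wz":0,"tx":98,"ty":2,"tz":20,"gripper":-1},{"wx":0,"wy":0,"wz":0,"tx":98,"ty":2,"tz":60,"gripper":-1},{"wx":0,"wy":0,"wz":0,"tx":98,"ty":2,"tz":100,"gripper":-1}]'
python3 -m creep '[{"wx":0,"wy":0,"wz":0,"tx":0,"ty":0,"tz":40,"gripper":-1},{"wx":0,"wy":0,"wz":0,"tx":0,"ty":0,"tz":80,"gripper":-1},{"wx":0,"wy":0,"wz":0,"tx":0,"ty":0,"tz":120,"gripper":-1},{"wx":0,"wy":0,"wz":0,"tx":0,"ty":0,"tz":160,"gripper":-1},{"wx":0,"wy":0,"wz":0,"tx":0,"ty":0,"tz":200,"gripper":-1}]'
python3 -m creep '[{"wx":0,"wy":0,"wz":0,"tx":0,"ty":0,"tz":40,"gripper":-1},{"wx":0,"wy":0,"wz":0,"tx":0,"ty":0,"tz":75,"gripper":-1},{"wx":0,"wy":0,"wz":0,"tx":0,"ty":0,"tz":100,"gripper":-1},{"wx":0,"wy":0,"wz":0,"tx":0,"ty":0,"tz":110,"gripper":-1},{"wx":0,"wy":0,"wz":0,"tx":0,"ty":0,"tz":110,"gripper":-1}]'
python3 -m creep '[{"wx":0,"wy":0,"wz":0,"tx":0,"ty":0,"tz":0,"gripper":-1},{"wx":0,"wy":0,"wz":0,"tx":0,"ty":0,"tz":0,"gripper":-1}]'
```

```text
time_s: 14.22
tool_pos: [0.5542, 0.2962, 0.3801]
tool_rot: [179.9, -0.1, 90.0]
force: [1.3, -0.4, -1.0]
grip_width: 0.0284
grasp_force: 15.0
time_s: 14.63
tool_pos: [0.5549, 0.2923, 0.1787]
tool_rot: [179.9, 0.1, 89.8]
force: [0.9, -0.3, -0.4]
grip_width: 0.0286
grasp_force: 15.0
time_s: 15.05
tool_pos: [0.553, 0.2922, 0.0676]
tool_rot: [-179.7, 0.2, 89.8]
force: [-1.0, -0.6, -1.0]
grip_width: 0.0283
grasp_force: 15.0
time_s: 15.22
tool_pos: [0.5554, 0.2958, 0.0728]
tool_rot: [179.8, -0.1, 89.9]
force: [-0.6, -0.2, 0.5]
grip_width: 0.0285
grasp_force: 15.0
```

```bash
python3 -m creep '[{"wx":0,"wy":0,"wz":0,"tx":3,"ty":-1,"tz":20,"gripper":-1},{"wx":0,"wy":0,"wz":0,"tx":3,"ty":-1,"tz":36,"gripper":-1},{"wx":0,"wy":0,"wz":0,"tx":3,"ty":-1,"tz":44,"gripper":-1},{"wx":0,"wy":0,"wz":0,"tx":3,"ty":-1,"tz":45,"gripper":-1},{"wx":0,"wy":0,"wz":0,"tx":3,"ty":-1,"tz":45,"gripper":-1}]'
python3 -m creep '[{"wx":0,"wy":0,"wz":0,"tx":0,"ty":0,"tz":0,"gripper":-1},{"wx":0,"wy":0,"wz":0,"tx":0,"ty":0,"tz":0,"gripper":-1}]'
```

```text
time_s: 15.63
tool_pos: [0.5532, 0.2987, 0.0265]
tool_rot: [179.9, -0.0, 90.0]
force: [-0.2, 0.1, -0.1]
grip_width: 0.0288
grasp_force: 15.0
time_s: 15.8
tool_pos: [0.5535, 0.299, 0.027]
tool_rot: [179.9, -0.1, 90.0]
force: [0.3, -0.5, -0.8]
grip_width: 0.0283
grasp_force: 15.0
```

```bash
python3 -m creep '[{"wx":0,"wy":0,"wz":0,"tx":0,"ty":0,"tz":2,"gripper":-1},{"wx":0,"wy":0,"wz":0,"tx":0,"ty":0,"tz":2,"gripper":-0.1},{"wx":0,"wy":0,"wz":0,"tx":0,"ty":0,"tz":2,"gripper":0.2},{"wx":0,"wy":0,"wz":0,"tx":0,"ty":0,"tz":2,"gripper":0.2},{"wx":0,"wy":0,"wz":0,"tx":0,"ty":0,"tz":2,"gripper":0.2}]'
python3 -m creep '[{"wx":0,"wy":0,"wz":0,"tx":0,"ty":0,"tz":-20,"gripper":0.2},{"wx":0,"wy":0,"wz":0,"tx":0,"ty":0,"tz":-60,"gripper":0.3},{"wx":0,"wy":0,"wz":0,"tx":0,"ty":0,"tz":-100,"gripper":0.4},{"wx":0,"wy":0,"wz":0,"tx":0,"ty":0,"tz":-125,"gripper":0.5},{"wx":0,"wy":0,"wz":0,"tx":0,"ty":0,"tz":-125,"gripper":0.5}]'
python3 -m creep '[{"wx":0,"wy":0,"wz":0,"tx":6,"ty":-40,"tz":0,"gripper":0.5},{"wx":0,"wy":0,"wz":0,"tx":12,"ty":-80,"tz":0,"gripper":0.5},{"wx":0,"wy":0,"wz":0,"tx":18,"ty":-120,"tz":0,"gripper":0.5},{"wx":0,"wy":0,"wz":0,"tx":24,"ty":-155,"tz":0,"gripper":0.5},{"wx":0,"wy":0,"wz":0,"tx":24,"ty":-165,"tz":0,"gripper":0.5}]'
python3 -m creep '[{"wx":0,"wy":0,"wz":0,"tx":0,"ty":0,"tz":0,"gripper":0.5},{"wx":0,"wy":0,"wz":0,"tx":0,"ty":0,"tz":0,"gripper":0.5},{"wx":0,"wy":0,"wz":0,"tx":0,"ty":0,"tz":0,"gripper":0.5}]'
```

```text
time_s: 16.22
tool_pos: [0.5525, 0.2984, 0.0234]
tool_rot: [-180.0, 0.0, 90.0]
force: [-0.1, 0.8, -0.1]
grip_width: 0.0471
grasp_force: 0.0
time_s: 16.63
tool_pos: [0.5555, 0.3011, 0.1553]
tool_rot: [179.5, -0.3, 90.0]
force: [0.7, -0.4, 0.7]
grip_width: 0.0633
grasp_force: 0.0
time_s: 17.05
tool_pos: [0.3813, 0.3242, 0.1477]
tool_rot: [-179.9, 0.1, 90.4]
force: [-0.5, 0.8, -0.2]
grip_width: 0.0654
grasp_force: 0.0
time_s: 17.3
tool_pos: [0.3893, 0.3218, 0.1485]
tool_rot: [180.0, -0.0, 89.9]
force: [1.4, 0.5, 0.8]
grip_width: 0.0653
grasp_force: 0.0
```

```bash
python3 -m creep '[{"wx":0,"wy":0,"wz":0,"tx":1,"ty":0,"tz":30,"gripper":0.5},{"wx":0,"wy":0,"wz":0,"tx":1,"ty":0,"tz":65,"gripper":0.5},{"wx":0,"wy":0,"wz":0,"tx":1,"ty":0,"tz":100,"gripper":0.5},{"wx":0,"wy":0,"wz":0,"tx":1,"ty":0,"tz":122,"gripper":0.5},{"wx":0,"wy":0,"wz":0,"tx":1,"ty":0,"tz":126,"gripper":0.5}]'
python3 -m creep '[{"wx":0,"wy":0,"wz":0,"tx":0,"ty":0,"tz":0,"gripper":0.5},{"wx":0,"wy":0,"wz":0,"tx":0,"ty":0,"tz":0,"gripper":-1},{"wx":0,"wy":0,"wz":0,"tx":0,"ty":0,"tz":0,"gripper":-1},{"wx":0,"wy":0,"wz":0,"tx":0,"ty":0,"tz":0,"gripper":-1},{"wx":0,"wy":0,"wz":0,"tx":0,"ty":0,"tz":0,"gripper":-1}]' 20
python3 -m creep '[{"wx":0,"wy":0,"wz":0,"tx":0,"ty":0,"tz":0,"gripper":-1},{"wx":0,"wy":0,"wz":0,"tx":0,"ty":0,"tz":0,"gripper":-1},{"wx":0,"wy":0,"wz":0,"tx":0,"ty":0,"tz":0,"gripper":-1},{"wx":0,"wy":0,"wz":0,"tx":0,"ty":0,"tz":0,"gripper":-1},{"wx":0,"wy":0,"wz":0,"tx":0,"ty":0,"tz":0,"gripper":-1}]'
```

```text
time_s: 17.72
tool_pos: [0.3862, 0.3207, 0.0179]
tool_rot: [-179.6, 0.2, 89.9]
force: [0.1, -0.5, 0.3]
grip_width: 0.0652
grasp_force: 0.0
time_s: 18.13
tool_pos: [0.3887, 0.324, 0.0239]
tool_rot: [179.9, -0.1, 90.0]
force: [-0.1, -0.0, -0.2]
grip_width: 0.046
grasp_force: 0.0
time_s: 18.55
tool_pos: [0.3883, 0.3237, 0.0234]
tool_rot: [179.9, -0.0, 90.0]
force: [0.9, -0.5, 6.3]
grip_width: 0.0391
grasp_force: 18.1
```

```bash
python3 -m creep '[{"wx":0,"wy":0,"wz":0,"tx":0,"ty":0,"tz":0,"gripper":-1},{"wx":0,"wy":0,"wz":0,"tx":0,"ty":0,"tz":0,"gripper":-1},{"wx":0,"wy":0,"wz":0,"tx":0,"ty":0,"tz":0,"gripper":-1},{"wx":0,"wy":0,"wz":0,"tx":0,"ty":0,"tz":0,"gripper":-1}]' 25
```

```text
time_s: 18.88
tool_pos: [0.3883, 0.3237, 0.0234]
tool_rot: [179.9, -0.0, 90.0]
force: [-0.7, -0.7, 6.2]
grip_width: 0.0386
grasp_force: 22.7
```

```bash
python3 -m creep '[{"wx":0,"wy":0,"wz":0,"tx":0,"ty":0,"tz":-15,"gripper":-1},{"wx":0,"wy":0,"wz":0,"tx":0,"ty":0,"tz":-30,"gripper":-1},{"wx":0,"wy":0,"wz":0,"tx":0,"ty":0,"tz":-30,"gripper":-1},{"wx":0,"wy":0,"wz":0,"tx":0,"ty":0,"tz":-30,"gripper":-1}]'
```

```text
time_s: 19.22
tool_pos: [0.3881, 0.3236, 0.0528]
tool_rot: [179.9, -0.0, 90.0]
force: [-0.6, 0.4, -0.8]
grip_width: 0.0388
grasp_force: 22.7
```

```bash
python3 -m creep '[{"wx":0,"wy":0,"wz":0,"tx":0,"ty":0,"tz":-35,"gripper":-1},{"wx":0,"wy":0,"wz":0,"tx":0,"ty":0,"tz":-70,"gripper":-1},{"wx":0,"wy":0,"wz":0,"tx":-8,"ty":13,"tz":-80,"gripper":-1},{"wx":0,"wy":0,"wz":0,"tx":-25,"ty":45,"tz":-80,"gripper":-1},{"wx":0,"wy":0,"wz":0,"tx":-43,"ty":77,"tz":-80,"gripper":-1}]'
python3 -m creep '[{"wx":0,"wy":0,"wz":0,"tx":-17,"ty":32,"tz":0,"gripper":-1},{"wx":0,"wy":0,"wz":0,"tx":-34,"ty":60,"tz":0,"gripper":-1},{"wx":0,"wy":0,"wz":0,"tx":-50,"ty":82,"tz":0,"gripper":-1},{"wx":0,"wy":0,"wz":0,"tx":-50,"ty":82,"tz":0,"gripper":-1},{"wx":0,"wy":0,"wz":0,"tx":-50,"ty":82,"tz":0,"gripper":-1}]'
python3 -m creep '[{"wx":0,"wy":0,"wz":0,"tx":0,"ty":0,"tz":20,"gripper":-1},{"wx":0,"wy":0,"wz":0,"tx":0,"ty":0,"tz":50,"gripper":-1},{"wx":0,"wy":0,"wz":0,"tx":0,"ty":0,"tz":75,"gripper":-1},{"wx":0,"wy":0,"wz":0,"tx":0,"ty":0,"tz":75,"gripper":-1},{"wx":0,"wy":0,"wz":0,"tx":0,"ty":0,"tz":75,"gripper":-1}]'
```

```text
time_s: 19.63
tool_pos: [0.465, 0.281, 0.1331]
tool_rot: [179.9, 0.0, 90.2]
force: [0.3, 0.3, 0.3]
grip_width: 0.0388
grasp_force: 22.7
time_s: 20.05
tool_pos: [0.5472, 0.2284, 0.1306]
tool_rot: [-179.8, 0.0, 89.8]
force: [-1.3, -0.0, -0.8]
grip_width: 0.039
grasp_force: 22.7
time_s: 20.47
tool_pos: [0.5443, 0.231, 0.0562]
tool_rot: [-179.8, 0.0, 90.1]
force: [0.8, 0.1, -0.6]
grip_width: 0.0387
grasp_force: 22.7
```

```bash
python3 -m creep '[{"wx":0,"wy":0,"wz":0,"tx":0,"ty":0,"tz":14,"gripper":-1},{"wx":0,"wy":0,"wz":0,"tx":0,"ty":0,"tz":26,"gripper":-1},{"wx":0,"wy":0,"wz":0,"tx":0,"ty":0,"tz":30,"gripper":-1},{"wx":0,"wy":0,"wz":0,"tx":0,"ty":0,"tz":30,"gripper":-1},{"wx":0,"wy":0,"wz":0,"tx":0,"ty":0,"tz":30,"gripper":-1}]'
python3 -m creep '[{"wx":0,"wy":0,"wz":0,"tx":0,"ty":0,"tz":0,"gripper":-1}]'
```

```text
time_s: 20.88
tool_pos: [0.5467, 0.2306, 0.0276]
tool_rot: [180.0, -0.0, 90.0]
force: [-0.1, -0.2, 1.1]
grip_width: 0.0389
grasp_force: 22.8
time_s: 20.97
tool_pos: [0.5468, 0.2306, 0.0278]
tool_rot: [180.0, -0.0, 90.0]
force: [0.1, -0.6, 0.3]
grip_width: 0.0387
grasp_force: 22.8
```

```bash
python3 -m creep '[{"wx":0,"wy":0,"wz":0,"tx":0,"ty":0,"tz":1,"gripper":-1},{"wx":0,"wy":0,"wz":0,"tx":0,"ty":0,"tz":1,"gripper":0},{"wx":0,"wy":0,"wz":0,"tx":0,"ty":0,"tz":1,"gripper":0.5},{"wx":0,"wy":0,"wz":0,"tx":0,"ty":0,"tz":1,"gripper":0.5},{"wx":0,"wy":0,"wz":0,"tx":0,"ty":0,"tz":1,"gripper":0.5}]'
python3 -m creep '[{"wx":0,"wy":0,"wz":0,"tx":0,"ty":0,"tz":-5,"gripper":0.5},{"wx":0,"wy":0,"wz":0,"tx":0,"ty":0,"tz":-30,"gripper":0.5},{"wx":0,"wy":0,"wz":0,"tx":0,"ty":0,"tz":-70,"gripper":0.5},{"wx":0,"wy":0,"wz":0,"tx":0,"ty":0,"tz":-110,"gripper":0.5},{"wx":0,"wy":0,"wz":0,"tx":0,"ty":0,"tz":-125,"gripper":0.5}]'
python3 -m creep '[{"wx":0,"wy":0,"wz":0,"tx":-9,"ty":-34,"tz":0,"gripper":0.5},{"wx":0,"wy":0,"wz":0,"tx":-18,"ty":-70,"tz":0,"gripper":0.5},{"wx":0,"wy":0,"wz":0,"tx":-27,"ty":-105,"tz":0,"gripper":0.5},{"wx":0,"wy":0,"wz":0,"tx":-36,"ty":-130,"tz":0,"gripper":0.5},{"wx":0,"wy":0,"wz":0,"tx":-36,"ty":-137,"tz":0,"gripper":0.5}]'
python3 -m creep '[{"wx":0,"wy":0,"wz":0,"tx":0,"ty":0,"tz":0,"gripper":0.5},{"wx":0,"wy":0,"wz":0,"tx":0,"ty":0,"tz":0,"gripper":0.5},{"wx":0,"wy":0,"wz":0,"tx":0,"ty":0,"tz":0,"gripper":0.5}]'
python3 - <<'E'
from h import *
im,d,W=cam("wrist"); save(im,"w3.png"); comps(W,(W[...,2]>.03)&(W[...,2]<.12)&(W[...,1]<.5),im)
E
```

```text
time_s: 21.38
tool_pos: [0.5467, 0.2305, 0.0266]
tool_rot: [180.0, 0.0, 90.0]
force: [1.3, -0.4, -0.8]
grip_width: 0.0558
grasp_force: 0.0
time_s: 21.8
tool_pos: [0.5489, 0.2323, 0.1577]
tool_rot: [179.6, -0.2, 90.0]
force: [1.1, 1.0, 0.0]
grip_width: 0.0653
grasp_force: 0.0
time_s: 22.22
tool_pos: [0.406, 0.1928, 0.1511]
tool_rot: [-179.9, 0.3, 90.0]
force: [0.2, -1.2, -0.2]
grip_width: 0.0653
grasp_force: 0.0
time_s: 22.47
tool_pos: [0.411, 0.195, 0.1521]
tool_rot: [179.9, -0.1, 90.0]
force: [0.5, -0.5, -0.7]
grip_width: 0.0654
grasp_force: 0.0
[141.   2.] 145 h 0.055 top mid [0.3031 0.3475] ext [0.01  0.004] [ 8. 81. 76.]
[469.  73.] 1956 h 0.082 top mid [0.5511 0.2994] ext [0.013 0.013] [19. 10.  5.]
[131. 101.] 3884 h 0.068 top mid [0.3    0.2776] ext [0.047 0.046] [13. 95. 31.]
[455. 165.] 3752 h 0.071 top mid [0.5443 0.2313] ext [0.046 0.046] [123.  12.   9.]
[281. 211.] 2735 h 0.067 top mid [0.4104 0.1951] ext [0.047 0.046] [140.   9.   6.]
```

View pics/w3.png

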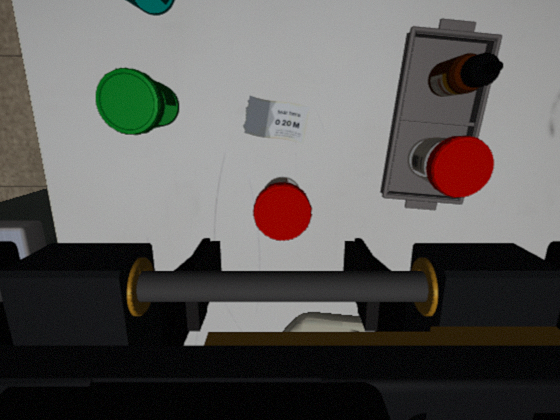

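The view shows the oil bottle at (465,73) and the cup at (455,165), both upright in tray_two. The second cup sits directly below at (281,211), so I'll grasp it.

```bash
python3 -m creep '[{"wx":0,"wy":0,"wz":0,"tx":0,"ty":0,"tz":30,"gripper":0.5},{"wx":0,"wy":0,"wz":0,"tx":0,"ty":0,"tz":65,"gripper":0.5},{"wx":0,"wy":0,"wz":0,"tx":0,"ty":0,"tz":100,"gripper":0.5},{"wx":0,"wy":0,"wz":0,"tx":0,"ty":0,"tz":124,"gripper":0.5},{"wx":0,"wy":0,"wz":0,"tx":0,"ty":0,"tz":129,"gripper":0.5}]'
python3 -m creep '[{"wx":0,"wy":0,"wz":0,"tx":0,"ty":0,"tz":0,"gripper":0.5},{"wx":0,"wy":0,"wz":0,"tx":0,"ty":0,"tz":0,"gripper":-1},{"wx":0,"wy":0,"wz":0,"tx":0,"ty":0,"tz":0,"gripper":-1},{"wx":0,"wy":0,"wz":0,"tx":0,"ty":0,"tz":0,"gripper":-1},{"wx":0,"wy":0,"wz":0,"tx":0,"ty":0,"tz":0,"gripper":-1}]' 25
python3 -m creep '[{"wx":0,"wy":0,"wz":0,"tx":0,"ty":0,"tz":0,"gripper":-1},{"wx":0,"wy":0,"wz":0,"tx":0,"ty":0,"tz":0,"gripper":-1},{"wx":0,"wy":0,"wz":0,"tx":0,"ty":0,"tz":0,"gripper":-1},{"wx":0,"wy":0,"wz":0,"tx":0,"ty":0,"tz":0,"gripper":-1},{"wx":0,"wy":0,"wz":0,"tx":0,"ty":0,"tz":0,"gripper":-1}]'
```

```text
time_s: 22.93
tool_pos: [0.4068, 0.194, 0.0184]
tool_rot: [-179.5, -0.0, 90.0]
force: [-1.6, 0.2, 1.1]
grip_width: 0.0654
grasp_force: 0.0
time_s: 23.35
tool_pos: [0.4109, 0.1947, 0.0238]
tool_rot: [179.8, -0.0, 90.0]
force: [0.1, -0.7, -0.3]
grip_width: 0.0462
grasp_force: 0.0
time_s: 23.77
tool_pos: [0.4104, 0.1946, 0.0234]
tool_rot: [179.9, 0.0, 90.0]
force: [0.2, -0.6, 6.2]
grip_width: 0.0383
grasp_force: 23.2
```

```bash
python3 -m creep '[{"wx":0,"wy":0,"wz":0,"tx":0,"ty":0,"tz":-20,"gripper":-1},{"wx":0,"wy":0,"wz":0,"tx":0,"ty":0,"tz":-60,"gripper":-1},{"wx":0,"wy":0,"wz":0,"tx":0,"ty":0,"tz":-100,"gripper":-1},{"wx":0,"wy":0,"wz":0,"tx":0,"ty":0,"tz":-140,"gripper":-1},{"wx":0,"wy":0,"wz":0,"tx":0,"ty":0,"tz":-180,"gripper":-1}]'
python3 -m creep '[{"wx":0,"wy":0,"wz":0,"tx":0,"ty":15,"tz":-37,"gripper":-1},{"wx":0,"wy":0,"wz":0,"tx":0,"ty":30,"tz":-74,"gripper":-1},{"wx":0,"wy":0,"wz":0,"tx":0,"ty":45,"tz":-111,"gripper":-1},{"wx":0,"wy":0,"wz":0,"tx":0,"ty":60,"tz":-148,"gripper":-1},{"wx":0,"wy":0,"wz":0,"tx":0,"ty":75,"tz":-185,"gripper":-1}]'
python3 -m creep '[{"wx":0,"wy":0,"wz":0,"tx":0,"ty":20,"tz":-32,"gripper":-1},{"wx":0,"wy":0,"wz":0,"tx":0,"ty":40,"tz":-64,"gripper":-1},{"wx":0,"wy":0,"wz":0,"tx":0,"ty":60,"tz":-92,"gripper":-1},{"wx":0,"wy":0,"wz":0,"tx":0,"ty":75,"tz":-92,"gripper":-1},{"wx":0,"wy":0,"wz":0,"tx":-20,"ty":75,"tz":-92,"gripper":-1}]'
```

```text
time_s: 24.18
tool_pos: [0.4089, 0.1945, 0.2042]
tool_rot: [-180.0, 0.0, 90.0]
force: [1.0, 0.8, -0.9]
grip_width: 0.0379
grasp_force: 23.2
time_s: 24.6
tool_pos: [0.4848, 0.1941, 0.3894]
tool_rot: [180.0, 0.1, 90.0]
force: [-0.1, 1.2, 0.5]
grip_width: 0.0381
grasp_force: 23.2
time_s: 25.02
tool_pos: [0.5616, 0.1781, 0.4785]
tool_rot: [-179.9, -0.3, 90.3]
force: [0.4, 0.8, -1.2]
grip_width: 0.0378
grasp_force: 23.3
```

```bash
python3 -m creep '[{"wx":0,"wy":0,"wz":0,"tx":-40,"ty":0,"tz":0,"gripper":-1},{"wx":0,"wy":0,"wz":0,"tx":-80,"ty":0,"tz":0,"gripper":-1},{"wx":0,"wy":0,"wz":0,"tx":-120,"ty":0,"tz":0,"gripper":-1},{"wx":0,"wy":0,"wz":0,"tx":-160,"ty":0,"tz":0,"gripper":-1},{"wx":0,"wy":0,"wz":0,"tx":-200,"ty":0,"tz":0,"gripper":-1}]'
python3 -m creep '[{"wx":0,"wy":0,"wz":0,"tx":-40,"ty":0,"tz":0,"gripper":-1},{"wx":0,"wy":0,"wz":0,"tx":-80,"ty":0,"tz":0,"gripper":-1},{"wx":0,"wy":0,"wz":0,"tx":-120,"ty":0,"tz":0,"gripper":-1},{"wx":0,"wy":0,"wz":0,"tx":-160,"ty":0,"tz":0,"gripper":-1},{"wx":0,"wy":0,"wz":0,"tx":-200,"ty":0,"tz":0,"gripper":-1}]'
python3 -m creep '[{"wx":0,"wy":0,"wz":0,"tx":-35,"ty":-20,"tz":0,"gripper":-1},{"wx":0,"wy":0,"wz":0,"tx":-70,"ty":-41,"tz":0,"gripper":-1},{"wx":0,"wy":0,"wz":0,"tx":-105,"ty":-62,"tz":0,"gripper":-1},{"wx":0,"wy":0,"wz":0,"tx":-140,"ty":-85,"tz":0,"gripper":-1},{"wx":0,"wy":0,"wz":0,"tx":-166,"ty":-102,"tz":0,"gripper":-1}]'
python3 -m creep '[{"wx":0,"wy":0,"wz":0,"tx":0,"ty":0,"tz":0,"gripper":-1},{"wx":0,"wy":0,"wz":0,"tx":0,"ty":0,"tz":20,"gripper":-1},{"wx":0,"wy":0,"wz":0,"tx":0,"ty":0,"tz":60,"gripper":-1},{"wx":0,"wy":0,"wz":0,"tx":0,"ty":0,"tz":100,"gripper":-1},{"wx":0,"wy":0,"wz":0,"tx":0,"ty":0,"tz":140,"gripper":-1}]'
```

```text
time_s: 25.43
tool_pos: [0.5592, -0.0274, 0.4793]
tool_rot: [-180.0, 0.0, 90.0]
force: [1.3, 0.1, -0.4]
grip_width: 0.0379
grasp_force: 23.3
time_s: 25.85
tool_pos: [0.5591, -0.2275, 0.4794]
tool_rot: [-180.0, 0.0, 90.0]
force: [0.3, 0.2, -0.3]
grip_width: 0.0382
grasp_force: 23.3
time_s: 26.27
tool_pos: [0.4549, -0.395, 0.479]
tool_rot: [-179.9, 0.0, 89.8]
force: [0.9, -0.3, -0.8]
grip_width: 0.0382
grasp_force: 23.2
time_s: 26.68
tool_pos: [0.4577, -0.3912, 0.3379]
tool_rot: [180.0, 0.0, 90.0]
force: [0.2, -1.1, -0.9]
grip_width: 0.0378
grasp_force: 23.2
```

```bash
python3 -m creep '[{"wx":0,"wy":0,"wz":0,"tx":0,"ty":0,"tz":40,"gripper":-1},{"wx":0,"wy":0,"wz":0,"tx":0,"ty":0,"tz":80,"gripper":-1},{"wx":0,"wy":0,"wz":0,"tx":0,"ty":0,"tz":120,"gripper":-1},{"wx":0,"wy":0,"wz":0,"tx":0,"ty":0,"tz":150,"gripper":-1},{"wx":0,"wy":0,"wz":0,"tx":0,"ty":0,"tz":180,"gripper":-1}]'
python3 -m creep '[{"wx":0,"wy":0,"wz":0,"tx":0,"ty":0,"tz":30,"gripper":-1},{"wx":0,"wy":0,"wz":0,"tx":0,"ty":0,"tz":60,"gripper":-1},{"wx":0,"wy":0,"wz":0,"tx":0,"ty":0,"tz":85,"gripper":-1},{"wx":0,"wy":0,"wz":0,"tx":0,"ty":0,"tz":90,"gripper":-1},{"wx":0,"wy":0,"wz":0,"tx":0,"ty":0,"tz":90,"gripper":-1}]'
python3 -m creep '[{"wx":0,"wy":0,"wz":0,"tx":0,"ty":0,"tz":0,"gripper":-1},{"wx":0,"wy":0,"wz":0,"tx":0,"ty":0,"tz":0,"gripper":-1}]'
```

```text
time_s: 27.1
tool_pos: [0.4569, -0.3906, 0.157]
tool_rot: [-179.9, -0.1, 90.0]
force: [0.2, -0.2, 0.2]
grip_width: 0.0379
grasp_force: 23.2
time_s: 27.52
tool_pos: [0.4564, -0.3902, 0.0675]
tool_rot: [-179.8, -0.2, 90.0]
force: [0.7, -0.3, -0.4]
grip_width: 0.0378
grasp_force: 23.2
time_s: 27.68
tool_pos: [0.4591, -0.3924, 0.0717]
tool_rot: [179.9, 0.1, 90.0]
force: [0.3, 0.2, -0.4]
grip_width: 0.038
grasp_force: 23.2
```

```bash
python3 -m creep '[{"wx":0,"wy":0,"wz":0,"tx":0,"ty":0,"tz":15,"gripper":-1},{"wx":0,"wy":0,"wz":0,"tx":0,"ty":0,"tz":30,"gripper":-1},{"wx":0,"wy":0,"wz":0,"tx":0,"ty":0,"tz":40,"gripper":-1},{"wx":0,"wy":0,"wz":0,"tx":0,"ty":0,"tz":43,"gripper":-1},{"wx":0,"wy":0,"wz":0,"tx":0,"ty":0,"tz":43,"gripper":-1}]'
python3 -m creep '[{"wx":0,"wy":0,"wz":0,"tx":0,"ty":0,"tz":0,"gripper":-1},{"wx":0,"wy":0,"wz":0,"tx":0,"ty":0,"tz":0,"gripper":-1}]'
```

```text
time_s: 28.1
tool_pos: [0.458, -0.3919, 0.0272]
tool_rot: [180.0, 0.0, 90.0]
force: [0.2, -0.4, -0.9]
grip_width: 0.0382
grasp_force: 23.3
time_s: 28.27
tool_pos: [0.4584, -0.392, 0.0276]
tool_rot: [179.9, 0.1, 90.0]
force: [-0.7, 0.2, -1.1]
grip_width: 0.0376
grasp_force: 23.3
```

Release, rise, and move clear for a look.

```bash
python3 -m creep '[{"wx":0,"wy":0,"wz":0,"tx":0,"ty":0,"tz":1,"gripper":-1},{"wx":0,"wy":0,"wz":0,"tx":0,"ty":0,"tz":1,"gripper":0},{"wx":0,"wy":0,"wz":0,"tx":0,"ty":0,"tz":1,"gripper":0.5},{"wx":0,"wy":0,"wz":0,"tx":0,"ty":0,"tz":1,"gripper":0.5},{"wx":0,"wy":0,"wz":0,"tx":0,"ty":0,"tz":1,"gripper":0.5}]'
python3 -m creep '[{"wx":0,"wy":0,"wz":0,"tx":0,"ty":0,"tz":-5,"gripper":0.5},{"wx":0,"wy":0,"wz":0,"tx":0,"ty":0,"tz":-30,"gripper":0.5},{"wx":0,"wy":0,"wz":0,"tx":0,"ty":0,"tz":-70,"gripper":0.5},{"wx":0,"wy":0,"wz":0,"tx":0,"ty":0,"tz":-110,"gripper":0.5},{"wx":0,"wy":0,"wz":0,"tx":0,"ty":0,"tz":-150,"gripper":0.5}]'
python3 -m creep '[{"wx":0,"wy":0,"wz":0,"tx":-30,"ty":0,"tz":-20,"gripper":0.5},{"wx":0,"wy":0,"wz":0,"tx":-60,"ty":0,"tz":-40,"gripper":0.5},{"wx":0,"wy":0,"wz":0,"tx":-80,"ty":0,"tz":-60,"gripper":0.5},{"wx":0,"wy":0,"wz":0,"tx":-80,"ty":0,"tz":-60,"gripper":0.5},{"wx":0,"wy":0,"wz":0,"tx":-80,"ty":0,"tz":-60,"gripper":0.5}]'
python3 -m creep '[{"wx":0,"wy":0,"wz":0,"tx":0,"ty":0,"tz":0,"gripper":0.5},{"wx":0,"wy":0,"wz":0,"tx":0,"ty":0,"tz":0,"gripper":0.5},{"wx":0,"wy":0,"wz":0,"tx":0,"ty":0,"tz":0,"gripper":0.5}]'
python3 - <<'E'
from h import *
im,d,W=cam("wrist"); comps(W,(W[...,2]>.03)&(W[...,2]<.12)&(W[...,0]<.7),im)
im2,_,W2=cam("top"); save(np.vstack([cv2.resize(im[:260],(560,260)),cv2.resize(im2[160:265,130:430],(560,196))]),"fin.png")
comps(W2,(W2[...,2]>.03)&(W2[...,2]<.12)&(W2[...,0]>.3)&(W2[...,0]<.5)&(W2[...,1]>.3),im2)
E
```

```text
time_s: 28.68
tool_pos: [0.4577, -0.3915, 0.0256]
tool_rot: [-180.0, 0.0, 90.0]
force: [-0.2, 0.1, 0.7]
grip_width: 0.0557
grasp_force: 0.0
time_s: 29.1
tool_pos: [0.4575, -0.3911, 0.1774]
tool_rot: [-180.0, -0.0, 90.0]
force: [0.5, -1.0, 0.4]
grip_width: 0.0651
grasp_force: 0.0
time_s: 29.52
tool_pos: [0.4577, -0.473, 0.2367]
tool_rot: [179.9, 0.1, 89.9]
force: [0.1, 0.3, -0.7]
grip_width: 0.0651
grasp_force: 0.0
time_s: 29.77
tool_pos: [0.4579, -0.4699, 0.2346]
tool_rot: [-179.9, -0.1, 90.1]
force: [0.5, 0.6, 1.0]
grip_width: 0.0653
grasp_force: 0.0
[293.  39.] 555 h 0.072 top mid [ 0.468  -0.3232] ext [0.008 0.007] [99. 95. 88.]
[282. 111.] 1900 h 0.071 top mid [ 0.4576 -0.3928] ext [0.046 0.046] [128.   6.   3.]
[154. 222.] 305 h 0.103 top mid [0.4192 0.4595] ext [0.06  0.061] [42. 43. 41.]
[155. 250.] 87 h 0.072 top mid [0.3131 0.4566] ext [0.023 0.048] [ 39. 126.  58.]
[178. 251.] 68 h 0.071 top mid [0.3108 0.3687] ext [0.019 0.045] [ 19. 144. 135.]
```

View pics/fin.png

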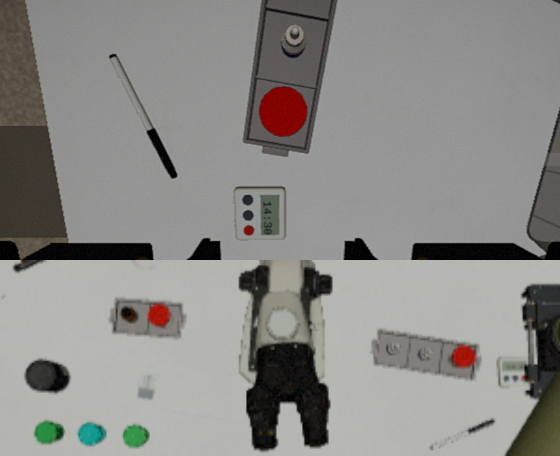

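All five items stand in their compartments: two droppers at (392,350) and (424,354) and the cup at (464,356) on the right, the bottle at (129,313) and the cup at (159,314) on the left. The jar and timer are unmoved and the arm is clear.

```bash
python3 -c "
from cell import env
print(env.sign_off())"
```

```text
the job is handed in; nothing more can be done
None
```

Both kits are made up and the job is handed in at about 30 s of the 144 s: tray_three holds one sample cup and the two droppers, tray_two the other cup and the oil bottle, all upright, and the jar, timer and microscope were not disturbed.

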